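# Spring open the glasses case under the paperweight

### The job

Open the glasses case for me: first lift the glass paperweight off its lid and set it down gently, flat on a clear bit of the cork. Then press the red button so that the lid pops up, steady the half-open lid with the fingers until it is quite still, and ease it back, without flinging it, until it leans fully open by itself. Leave the chess pieces and the mug where they stand.

Things in the scene. Friction and masses are not known exactly. Their poses are not given: they have to be found in the camera images.
- case: Hinged wooden glasses case, fixed to the top. Base 85 mm deep (x) by 180 mm wide (y), 50 mm high; 60 mm with the lid shut. Origin: centre of its underside. +x points to the hinge side (away from the robot, within 26 degrees), -x to the front, where a nose 50 mm wide and 40 mm high (x = -42 to -90 mm) carries the red button and, between button and lid, a brass latch (x = -44 to -55 mm, 60 mm high)
- lid (a joint): Lid angle, rad: 0 shut, grows as it opens about the hinge on the case's +x side; stop at 1.75 (leaning back). Latched at 0 until the button is pressed; then a spring pin near the hinge throws it up (too weak to lift it with the paperweight on), it bobs and settles at about 0.5 to 0.6. From there only its weight resists (about 0.7 N at the edge); past upright it leans back on its stop and stays
- lid_mid (a point): Centre of the lid, a wooden panel 85 mm (hinge to free edge, its x) by 180 mm (its y) by 10 mm (its z), 0.15 kg; +x towards the hinge, +z out of the outer face. The inner face is 5 mm below this point and holds the hinge line
- lid_edge (a point): Outer tip of the brass tongue at the middle of the lid's free edge, the farthest point from the hinge (90.5 mm). The tongue is 16 mm wide, 4 mm thick and projects 5.5 mm from the wood, level with the inner face
- lid_hinge (a point): Middle of the lid's hinge line, 50 mm above the cork; y runs along the hinge
- button (a joint): Button travel, m: 0 up, 0.006 fully down. Sprung: about 1.5 N starts it, 5 N is fully down; the latch lets go at about 3.5 mm
- button_top (a point): Centre of the top of the red round push button (26 mm across) on the nose at the front of the case, 52 mm above the cork, 32 mm in front of the lid's wooden edge; pressed straight down
- cube: Green glass paperweight, a 45 mm cube, about 0.23 kg, standing on the shut lid at the start. Origin: centre of its underside; x and y square to its faces
- cube_center (a point): Centre of the glass cube, 22.5 mm above what it stands on; z is up when it stands as at the start
- board: Wooden chessboard, 260 mm square and 8 mm thick, fixed to the top. Origin: centre of its underside; sides along its x and y
- mug: Blue mug, 90 mm tall, 76 mm across with a handle on its +y side reaching about 70 mm from the axis, standing on the cork at the back. Origin: centre of its underside
- king_w: Chess piece: white (pale) king of the game, 73 mm tall, base 26 mm across. Origin: centre of its underside, standing on the board
- king_b: Chess piece: black king of the game, 73 mm tall, base 26 mm across. Origin: centre of its underside, standing on the board
- rook_w: Chess piece: white rook of the game, 44 mm tall, base 24 mm across. Origin: centre of its underside, standing on the board
- pawn_b: Chess piece: black pawn of the game, 41 mm tall, base 22 mm across. Origin: centre of its underside, standing on the board
- bishop_b: Chess piece: captured black bishop on the cork beside the front of the case, 56 mm tall, base 24 mm across. Origin: centre of its underside, standing on the cork
- rook_b: Chess piece: captured black rook on the cork on the other side of the front of the case, 44 mm tall, base 24 mm across. Origin: centre of its underside, standing on the cork
- pawn_w: Chess piece: captured white pawn on the cork in front of the case, 41 mm tall, base 22 mm across. Origin: centre of its underside, standing on the cork
Not all that is in view belongs to the job. What is meant by the cube is not blue or purple, and is the smaller of those in its own colour.

How it is judged:
By the outcome, as a careful person would: the job done as asked, in the order asked, and still so for the second after the job is handed in, with the robot touching nothing.
It also fails if it takes over 58 s, if anything falls off the work surface, if the arm or the gripper's body presses on something with over 40 N, if the wrist force passes 120 N, or if a joint passes its speed limit or range.

### The arm

A 6-joint arm with a two-finger parallel gripper is mounted at the origin on the work surface. World frame = base frame: x ahead of the robot, y to its left, z up, the work surface at z = 0. Lengths are in mm, angles in rad, forces in N, time in s.
With the tool pointing down it reaches from about 275 to 1000 mm from the base axis. Payload 8.4 kg.
Tool frame: the origin (TCP) lies midway between the tips of the shut fingers; the grasp point (between the pads) lies 19 mm behind it; z points along the fingers, y is the line along which they close (so a half turn about z gives the same grasp; the last joint's range is limited). The gripper opens to 85 mm and grips with 20 to 120 N. Pads are 22 mm wide; open, the fingers measure 114 mm over their backs; the gripper's body (76 mm by 85 mm) begins 54 mm behind the grasp point. The pads swing forward as they close: fully open they stand 13 mm farther back than shut.
Start: joints at [1.247, 0.353, 1.633, -0, 1.155, -0.002], TCP at [197.67, 592.92, 231.281] pointing down, gripper open.
Joint ranges: [-2.63, 2.63], [-0.92, 2.1], [0.06, 2.66], [-1.3, 4.44], [0, 2.69], [-3.02, 3.02]. Speed limits (rad/s): [2.22, 2.22, 2.79, 3.14, 3.14, 3.14].

### API

Orientations are given as [roll, pitch, yaw] about the fixed x, y, z axes, in that order (R = Rz(yaw) Ry(pitch) Rx(roll)).
In Python, from rig import telemetry, optics, r gives the robot as it stands.
- The arm moves only by the tool play_rows, never from a script. Its arguments are lists of equal length, an entry for each row: "dp": the shift along the tool's x, y, z in units of 40 mm (1.0 is 40 mm), a list of three; "rot": the turn, a rotation vector about the tool's x, y, z in units of 6 degrees (1.0 is 6 degrees), a list of three. In form: {"dp": [[tx, ty, tz], ...], "rot": [[ax, ay, az], ...]}. A call has 1 to 5 rows; each row is the pose to reach, as a shift and turn from the pose commanded when the call began, along the tool's axes at that moment; what a row does not reach only later rows make up. A row lasts 1/12 s, in which the tool goes at most 41.7 mm and 7.16 degrees, less where a joint would pass 70% of its speed; a pose out of reach is approached as far as the arm can. A call with a gripper value outside its range is refused whole. "fingers" is the opening, from 0 (shut) to 1 (fully open), set as the call begins (left out, the last holds). The fingers move at their own pace and stop on an object; "grip_force" is the grip in N (left out, the last holds). Time passes only in rows, so rows that repeat a pose let the fingers close. It gives the time, the measured TCP pose, the force, the opening and the grip force at its end, in the units of the state.
- telemetry.sense(): the state, without advancing time (a new reading comes with each control period).
- optics.grab_frame(name): name is "side" or "top" or "wrist"; returns a dict with "color" (480x640x3 uint8, red, green, blue), "mtx" (3x3 intrinsics, pixels), "R" (3x3) and "t" (3): a world point X has camera coordinates R X + t; the wrist camera has in their place "mount" (4x4, takes a point from camera to tool coordinates, whose origin is the TCP and whose axes are the flange's). Camera axes: x right, y down, z forward; pixel columns grow to the right and rows downward; lengths in mm; the calibration is good to about 2 mm. A picture is of the moment at which its call begins: read the wrist's pose just before it. There is no depth.
- r.sign_off(): hands the job in; it is judged then, once.
The state is a dict: "clock": time; "qpos": joint angles; "qvel": joint speeds; "joint_efforts": joint torques, N m; "eef_pos": TCP position; "tcp_rot": TCP orientation; "contact_force": force on the tool from outside, world axes, zero at the start; "wrist_torque": the same for the moment, N m; "opening": opening from 0.0 (shut) to 1.0 (fully open); "grasp_force": force on a finger pad.
Only numpy, scipy, OpenCV 4.12 (cv2) and the standard library are available. Lean on these libraries where they do the work, as an engineer would, in place of code of your own. Each camera call takes 0.05 s, during which the arm holds its last target. There are 200 camera calls.

## Working session

There is one attempt and no reset: what is moved stays moved. The work goes in short steps, Python scripts to look and compute and a tool call to move; the robot and the scene stay as the last step left them, time stands still between calls to the robot, and variables do not carry over. Pictures are saved under pics/ and viewed, at most 10 in all, crops included, and the job is handed in when it is done.

Besides the shell and the picture viewer there is one more tool, called after "Emit:" in YAML: its name, and indented under it one key for each argument. play_rows: Moves the arm, as the interface text tells. Its arguments: {"type":"object","properties":{"dp":{"type":"array"},"rot":{"type":"array"},"fingers":{"type":"number"},"grip_force":{"type":"number"}},"required":["dp","rot"]}

```bash
mkdir -p pics; ls; cat > h.py <<'E'
import numpy as np, cv2
from rig import telemetry, optics, r
from scipy.spatial.transform import Rotation as Ro
def grab(n,save=None):
    f=optics.grab_frame(n)
    if save: cv2.imwrite('pics/'+save,f['color'][:,:,::-1])
    return f
def ray(f,px):
    d=np.linalg.inv(f['mtx'])@np.array([px[0],px[1],1.0]); R=np.array(f['R']);t=np.array(f['t'])
    return -R.T@t, R.T@d
def onplane(f,px,z):
    o,d=ray(f,px); return o+d*(z-o[2])/d[2]
def proj(f,X):
    c=np.array(f['R'])@np.array(X,float)+np.array(f['t']); p=np.array(f['mtx'])@c; return p[:2]/p[2]
E
python3 - <<'E'
from h import *
for n in ['top','side']:
    f=grab(n,n+'0.png'); o,d=ray(f,(320,240)); print(n,o,d)
    np.savez(n+'0.npz',**{k:np.array(f[k]) for k in f})
print(telemetry.sense())
E
```

```text
pics
top [403.9086658  -64.8809821  975.41994129] [ 0.19064823  0.04122585 -0.98088518]
side [243.52804196 479.13582147 716.30204771] [ 0.3807471  -0.58825807 -0.71360134]
{'clock': 0.1, 'qpos': array([ 1.24659175e+00,  3.53568963e-01,  1.63404304e+00,  3.21938005e-05,
        1.15521013e+00, -2.39314758e-03]), 'qvel': array([-0.0008777 , -0.00107394, -0.00191421, -0.00121623, -0.000327  ,
        0.00082696]), 'joint_efforts': array([ 5.22178652e-05, -6.06357336e+01, -3.42819929e+01,  1.02426025e-04,
        3.92442278e-03, -2.61143299e-06]), 'eef_pos': array([197.53091923, 592.52117869, 230.65011511]), 'tcp_rot': array([-3.14036325e+00, -3.23796962e-05,  2.81976819e+00]), 'contact_force': array([0.14976273, 0.09127377, 0.07181547]), 'wrist_torque': array([ 0.02294816, -0.04778485, -0.01161588]), 'grasp_force': 0.0, 'opening': 0.9961341022866299}
```

View pics/top0.png

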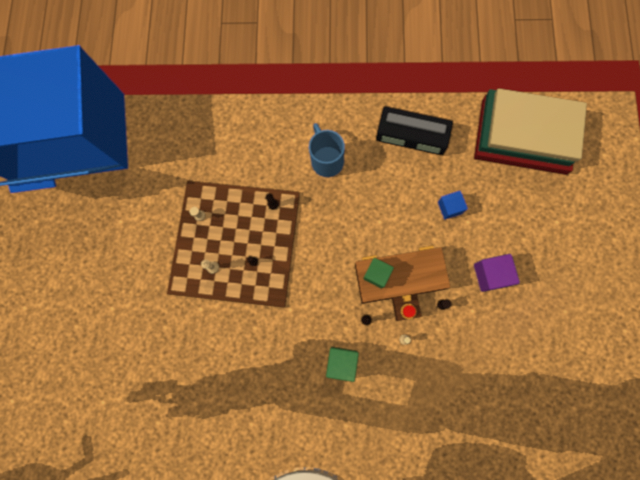

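View pics/side0.png

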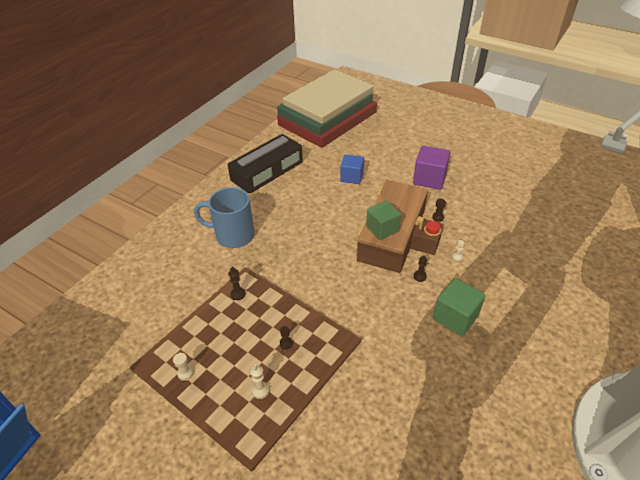

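Top view: the two green cubes are at (379,273) on the lid and (342,364) on the cork. The one on the lid looks smaller and fits the description. Next I measure both and confirm in an enlarged crop.

```bash
cat > m.py <<'E'
from h import *
f=dict(np.load('top0.npz')); im=f['color']; hsv=cv2.cvtColor(im,cv2.COLOR_RGB2HSV)
def blobs(lo,hi,amin=30):
    m=cv2.inRange(hsv,lo,hi); n,l,s,c=cv2.connectedComponentsWithStats(m)
    return [(s[i],c[i],(l==i).astype(np.uint8)) for i in range(1,n) if s[i][4]>amin]
for s,c,m in blobs((50,80,50),(80,255,255)):
    cs,_=cv2.findContours(m,0,2); rr=cv2.minAreaRect(cs[0]); z=105 if c[1]<320 else 60
    B=np.array([onplane(f,p,z) for p in cv2.boxPoints(rr)]); 
    print('green',c,s[4],rr,'\n',B.round(),B.mean(0).round(1),[np.linalg.norm(B[i]-B[i-1]).round(1) for i in range(4)],np.degrees(np.arctan2(*(B[1]-B[0])[1::-1])))
for s,c,m in blobs((0,200,150),(6,255,255)):
    if 380<c[0]<440 and c[1]>280: print('red',c,s,onplane(f,c,52))
for nm,p in dict(bishop_or_rook_l=(366,320),r=(444,304),pawn=(405,340),mug=(327,165),blue=(453,205),purple=(497,272),lidBL=(361,301),lidTL=(356,262),lidTR=(446,249),lidBR=(450,288)).items():
    print(nm,onplane(f,p,60 if 'lid' in nm else 25).round())
cv2.imwrite('pics/crop.png',cv2.resize(im[230:390,310:530],None,fx=3.6,fy=3.6,interpolation=2)[:,:,::-1])
E
python3 m.py
```

```text
green [495.44301075 126.57204301] 465 ((514.7492065429688, 143.8037567138672), (109.17268371582031, 50.163490295410156), 42.31023025512695) 
 [[ 814. -309.  105.]
 [ 897. -383.  105.]
 [ 734. -534.  105.]
 [ 657. -461.  105.]] [ 775.3 -421.7  105. ] [np.float64(218.0), np.float64(111.0), np.float64(221.5), np.float64(106.6)] -41.802932735248056
green [378.31392931 272.6985447 ] 481 ((378.4000244140625, 272.7000427246094), (21.0190372467041, 22.360679626464844), 26.56505012512207) 
 [[ 498. -114.  105.]
 [ 538. -134.  105.]
 [ 519. -170.  105.]
 [ 480. -150.  105.]] [ 508.9 -142.3  105. ] [np.float64(40.2), np.float64(44.0), np.float64(40.6), np.float64(43.7)] -26.797449005572492
green [341.79318735 363.97080292] 822 ((341.8499755859375, 364.0499572753906), (27.718585968017578, 29.839908599853516), 8.13010311126709) 
 [[ 309.  -41.   60.]
 [ 365.  -49.   60.]
 [ 358. -103.   60.]
 [ 302.  -95.   60.]] [333.5 -72.   60. ] [np.float64(54.1), np.float64(57.0), np.float64(54.7), np.float64(56.8)] -8.004376716821403
red [409.02654867 310.96460177] [403 306  13  11 113] [ 437.74192502 -207.63790521   52.        ]
bishop_or_rook_l [ 420. -122.   25.]
r [ 454. -285.   25.]
pawn [ 380. -202.   25.]
mug [759. -39.  25.]
blue [ 667. -313.   25.]
purple [ 521. -398.   25.]
lidBL [ 457. -110.   60.]
lidTL [ 536. -101.   60.]
lidTR [ 564. -285.   60.]
lidBR [ 484. -290.   60.]
```

View pics/crop.png

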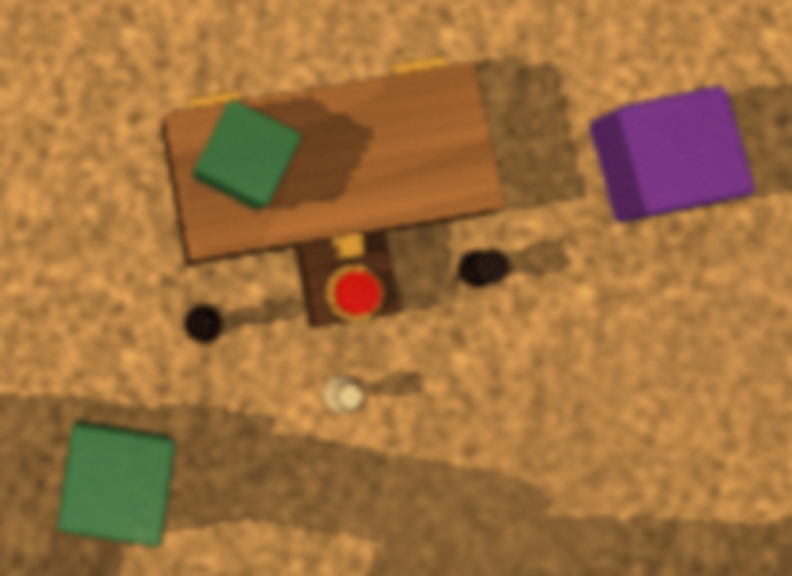

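The crop confirms it: the lid's cube measures about 43 mm on top and the cork one about 56 mm, so the one on the lid (crop pixel 247,155; image 378,273) is meant. The case lies at about yaw 8.3°, the button at (437.7, -207.6) and the cube at (509, -142). I set out towards the cube.

```bash
cat >> h.py <<'E'
def tool(s=None):
    s=s or telemetry.sense(); return np.array(s['eef_pos']), Ro.from_euler('xyz',s['tcp_rot'])
def go(P,R):
    p,R0=tool(); 
    print('dp',(R0.inv().apply(np.array(P)-p)/40).round(3),'rot',(np.degrees((R0.inv()*R).as_rotvec())/6).round(3), 'at',p.round(1))
def down(deg): # tool pointing down, closing line at world angle deg
    t=np.radians(deg); y=[np.cos(t),np.sin(t),0]; z=[0,0,-1]; return Ro.from_matrix(np.array([np.cross(y,z),y,z]).T)
E
python3 -c "
from h import *
go([509,-142,190],down(-26.8))"
```

```text
dp [-13.195 -14.956   1.034] rot [-9.0000e-03  1.0000e-02  1.6393e+01] at [197.5 592.5 230.7]
```

Emit:
play_rows:
  dp:
    - [-13.2, -14.95, 1]
    - [-13.2, -14.95, 1]
    - [-13.2, -14.95, 1]
    - [-13.2, -14.95, 1]
    - [-13.2, -14.95, 1]
  rot:
    - [0, 0, 16.4]
    - [0, 0, 16.4]
    - [0, 0, 16.4]
    - [0, 0, 16.4]
    - [0, 0, 16.4]
  fingers: 1

```text
clock: 0.52
eef_pos: [279.1, 399.4, 220.4]
tcp_rot: [-3.141, 0.0, 2.189]
contact_force: [0.1, 0.8, 0.6]
opening: 1.004
grasp_force: 0.0
```

```bash
python3 -c "
from h import *
go([509,-142,190],down(-26.8)); print(telemetry.sense()['qpos'])"
```

```text
dp [-14.36   -3.163   0.766] rot [-3.0000e-03  6.0000e-03  1.0373e+01] at [279.1 399.4 220.4]
[ 9.57950550e-01  1.49850403e-01  1.93167970e+00 -1.34853151e-04
  1.06070751e+00  3.39546873e-01]
```

Emit:
play_rows:
  dp:
    - [-14.36, -3.16, 0.77]
    - [-14.36, -3.16, 0.77]
    - [-14.36, -3.16, 0.77]
    - [-14.36, -3.16, 0.77]
    - [-14.36, -3.16, 0.77]
  rot:
    - [0, 0, 10.4]
    - [0, 0, 10.4]
    - [0, 0, 10.4]
    - [0, 0, 10.4]
    - [0, 0, 10.4]

```text
clock: 0.93
eef_pos: [361.5, 208.5, 209.9]
tcp_rot: [3.141, -0.0, 1.564]
contact_force: [0.5, 0.1, 0.5]
opening: 0.999
grasp_force: 0.0
```

```bash
python3 -c "
from h import *
go([509,-142,190],down(-26.8)); print(telemetry.sense()['qpos'])"
```

```text
dp [-8.736  3.746  0.497] rot [ 1.000e-03 -1.000e-03  4.402e+00] at [361.5 208.5 209.9]
[ 5.19453606e-01  4.74582875e-02  2.07500634e+00 -3.95444794e-05
  1.01895621e+00  5.26225803e-01]
```

Emit:
play_rows:
  dp:
    - [-8.74, 3.75, 0.5]
    - [-8.74, 3.75, 0.5]
    - [-8.74, 3.75, 0.5]
    - [-8.74, 3.75, 0.5]
    - [-8.74, 3.75, 0.5]
  rot:
    - [0, 0, 4.4]
    - [0, 0, 4.4]
    - [0, 0, 4.4]
    - [0, 0, 4.4]
    - [0, 0, 4.4]

```text
clock: 1.35
eef_pos: [443.4, 17.0, 199.0]
tcp_rot: [3.141, -0.0, 1.103]
contact_force: [1.0, 0.8, -0.2]
opening: 1.001
grasp_force: 0.0
```

```bash
python3 -c "
from h import *
go([509,-142,190],down(-26.8)); print(telemetry.sense()['qpos'])"
```

```text
dp [-2.809  3.254  0.224] rot [ 0.001 -0.001  0.002] at [443.4  17.  199. ]
[3.48144601e-02 1.06110377e-01 2.03796639e+00 8.34911856e-05
 9.97354897e-01 5.02332254e-01]
```

Emit:
play_rows:
  dp:
    - [-2.81, 3.25, 0.22]
    - [-2.81, 3.25, 0.22]
    - [-2.81, 3.25, 0.22]
    - [-2.81, 3.25, 0.22]
    - [-2.81, 3.25, 0.22]
  rot:
    - [0, 0, 0]
    - [0, 0, 0]
    - [0, 0, 0]
    - [0, 0, 0]
    - [0, 0, 0]

```text
clock: 1.77
eef_pos: [511.8, -144.8, 189.9]
tcp_rot: [3.139, 0.001, 1.106]
contact_force: [-0.7, -1.2, 0.8]
opening: 1.0
grasp_force: 0.0
```

```bash
cat >> h.py <<'E'
def wrist(save=None):
    p,R=tool(); f=grab('wrist',save); M=np.array(f['mount']); T=np.eye(4); T[:3,:3]=R.as_matrix(); T[:3,3]=p
    W=np.linalg.inv(T@M); f['R']=W[:3,:3]; f['t']=W[:3,3]; return f
E
python3 -c "
from h import *
f=wrist('w1.png'); go([509,-142,190],down(-26.8)); print(telemetry.sense()['qpos'])
for n,X in dict(cubetop=[509,-142,105],button=[437.7,-207.6,52]).items(): print(n,proj(f,X))
hsv=cv2.cvtColor(f['color'],cv2.COLOR_RGB2HSV); np.savez('w1.npz',color=f['color'],R=f['R'],t=f['t'],mtx=f['mtx'])
n,l,s,c=cv2.connectedComponentsWithStats(cv2.inRange(hsv,(50,80,50),(80,255,255)))
print([(s[i],c[i]) for i in range(1,n) if s[i][4]>300])
print([onplane(f,c[i],52) for n,l,s,c in [cv2.connectedComponentsWithStats(cv2.inRange(hsv,(0,200,150),(6,255,255)))] for i in range(1,n) if s[i][4]>100])
"
```

```text
dp [ 0.005 -0.053 -0.007] rot [0.007 0.005 0.023] at [ 510.8 -143.1  189.7]
[-2.75601799e-01  2.52841701e-01  1.87664470e+00 -8.16756314e-04
  1.01148339e+00  1.90195933e-01]
cubetop [307.11936661 240.08196066]
button [271.14158773 315.30658209]
[(array([  41,  200,   90,   80, 4281], dtype=int32), array([ 85.85237094, 240.53679047])), (array([ 279,  200,   63,   69, 4080], dtype=int32), array([309.74093137, 233.73431373]))]
[array([ 437.23323712, -207.43552291,   52.        ])]
```

View pics/w1.png

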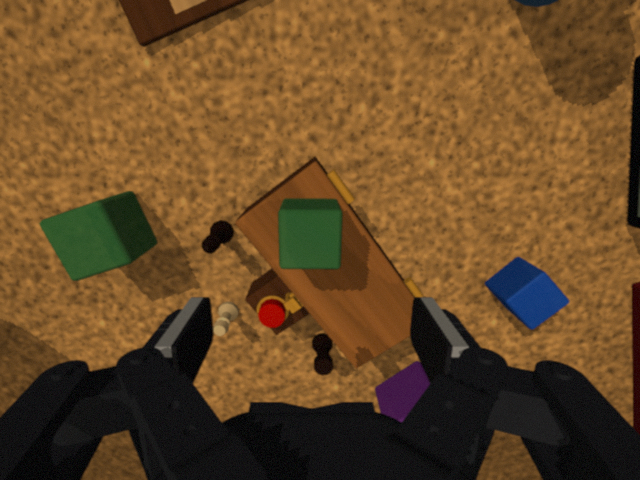

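The wrist view shows the cube's top face centred near (310.5,239), square with the tool, and the button at (271,313). Both agree with the top-view estimates to about 2 mm.

```bash
python3 -c "
from h import *
f=dict(np.load('w1.npz')); X=onplane(f,(310.5,239),105); print(X)
for p in [(316,157),(238,217),(424,333),(358,366)]: print(onplane(f,p,60))
go([X[0],X[1],66],down(-26.8))
"
```

```text
[ 511.49187894 -142.35433967  105.        ]
[539.28050567 -96.63655409  60.        ]
[ 460.11993018 -111.11227913   60.        ]
[ 558.09131824 -283.54960917   60.        ]
[ 488.68479589 -289.12983799   60.        ]
dp [0.027 0.005 3.093] rot [0.007 0.005 0.023] at [ 510.8 -143.1  189.7]
```

Emit:
play_rows:
  dp:
    - [0.03, 0, 1]
    - [0.03, 0, 2]
    - [0.03, 0, 2.6]
    - [0.03, 0, 2.9]
    - [0.03, 0, 3.1]
  rot:
    - [0, 0, 0]
    - [0, 0, 0]
    - [0, 0, 0]
    - [0, 0, 0]
    - [0, 0, 0]

```text
clock: 2.23
eef_pos: [508.2, -137.0, 64.1]
tcp_rot: [-3.138, 0.001, 1.11]
contact_force: [0.3, 0.5, 0.0]
opening: 1.001
grasp_force: 0.0
```

Emit:
play_rows:
  dp:
    - [0, 0, 0]
    - [0, 0, 0]
    - [0, 0, 0]
    - [0, 0, 0]
    - [0, 0, 0]
  rot:
    - [0, 0, 0]
    - [0, 0, 0]
    - [0, 0, 0]
    - [0, 0, 0]
    - [0, 0, 0]
  fingers: 0.4
  grip_force: 25

```text
clock: 2.65
eef_pos: [511.3, -138.5, 67.6]
tcp_rot: [3.139, -0.001, 1.109]
contact_force: [1.1, 1.2, 6.0]
opening: 0.524
grasp_force: 32.1
```

Emit:
play_rows:
  dp:
    - [0, 0, 0]
    - [0, 0, 0]
    - [0, 0, 0]
    - [0, 0, 0]
    - [0, 0, 0]
  rot:
    - [0, 0, 0]
    - [0, 0, 0]
    - [0, 0, 0]
    - [0, 0, 0]
    - [0, 0, 0]
  fingers: 0.4

```text
clock: 3.07
eef_pos: [511.3, -138.5, 67.6]
tcp_rot: [3.139, -0.001, 1.109]
contact_force: [0.5, 2.2, 7.6]
opening: 0.524
grasp_force: 32.3
```

Emit:
play_rows:
  dp:
    - [0, 0, -0.1]
    - [0, 0, -0.35]
    - [0, 0, -0.7]
    - [0, 0, -1.1]
    - [0, 0, -1.5]
  rot:
    - [0, 0, 0]
    - [0, 0, 0]
    - [0, 0, 0]
    - [0, 0, 0]
    - [0, 0, 0]

```text
clock: 3.48
eef_pos: [509.5, -138.3, 127.2]
tcp_rot: [-3.141, 0.0, 1.109]
contact_force: [-0.1, -0.5, -2.9]
opening: 0.52
grasp_force: 31.1
```

```bash
python3 -c "
from h import *
s=telemetry.sense(); print(s['contact_force'],s['opening'],s['eef_pos']); go([655,-140,127],down(-26.8)); f=dict(np.load('top0.npz'))
for X in [[655,-140,0],[690,-110,0],[620,-170,0],[759,-39,0]]: print(proj(f,X))"
```

```text
[-0.05317353 -0.48226524 -2.89695911] 0.5203503633731978 [ 509.49513366 -138.30523769  127.24493936]
dp [1.583e+00 3.275e+00 3.000e-03] rot [-0.009  0.003  0.056] at [ 509.5 -138.3  127.2]
[372.28729107 213.0707463 ]
[358.72302896 197.95449544]
[386.05676536 228.41568919]
[327.36884357 168.81403541]
```

Lifted; the force now shows the cube's weight. Pixel (372,213) in the top view is clear cork, so I carry it there.

Emit:
play_rows:
  dp:
    - [0.2, 0.4, 0]
    - [0.6, 1.2, 0]
    - [1, 2.1, 0]
    - [1.35, 2.8, 0]
    - [1.58, 3.28, 0]
  rot:
    - [0, 0, 0]
    - [0, 0, 0]
    - [0, 0, 0]
    - [0, 0, 0]
    - [0, 0, 0]

```text
clock: 3.9
eef_pos: [658.6, -140.3, 127.2]
tcp_rot: [3.14, -0.001, 1.109]
contact_force: [0.3, 0.3, -2.7]
opening: 0.522
grasp_force: 31.1
```

Emit:
play_rows:
  dp:
    - [0, 0, 0.4]
    - [0, 0, 1.2]
    - [0, 0, 2]
    - [0, 0, 2.5]
    - [0, 0, 2.7]
  rot:
    - [0, 0, 0]
    - [0, 0, 0]
    - [0, 0, 0]
    - [0, 0, 0]
    - [0, 0, 0]

```text
clock: 4.32
eef_pos: [653.0, -139.7, 15.1]
tcp_rot: [-3.136, 0.001, 1.109]
contact_force: [-0.9, -0.6, -2.2]
opening: 0.527
grasp_force: 31.1
```

Emit:
play_rows:
  dp:
    - [0, 0, 0]
    - [0, 0, 0.05]
    - [0, 0, 0.1]
    - [0, 0, 0.15]
    - [0, 0, 0.15]
  rot:
    - [0, 0, 0]
    - [0, 0, 0]
    - [0, 0, 0]
    - [0, 0, 0]
    - [0, 0, 0]

```text
clock: 4.73
eef_pos: [656.4, -140.4, 13.3]
tcp_rot: [3.14, -0.0, 1.109]
contact_force: [-0.2, 0.2, -2.3]
opening: 0.521
grasp_force: 31.1
```

Not down yet: at TCP z 13.3 the underside is about 5–6 mm up. I lower it slowly until it touches.

Emit:
play_rows:
  dp:
    - [0, 0, 0.03]
    - [0, 0, 0.06]
    - [0, 0, 0.08]
    - [0, 0, 0.1]
    - [0, 0, 0.1]
  rot:
    - [0, 0, 0]
    - [0, 0, 0]
    - [0, 0, 0]
    - [0, 0, 0]
    - [0, 0, 0]

```text
clock: 5.15
eef_pos: [655.6, -140.2, 8.0]
tcp_rot: [-3.141, 0.0, 1.109]
contact_force: [0.7, 0.6, -3.2]
opening: 0.522
grasp_force: 31.1
```

Emit:
play_rows:
  dp:
    - [0, 0, 0.01]
    - [0, 0, 0.02]
    - [0, 0, 0.03]
    - [0, 0, 0.03]
    - [0, 0, 0.03]
  rot:
    - [0, 0, 0]
    - [0, 0, 0]
    - [0, 0, 0]
    - [0, 0, 0]
    - [0, 0, 0]

```text
clock: 5.57
eef_pos: [655.7, -140.3, 7.7]
tcp_rot: [-3.142, 0.0, 1.109]
contact_force: [-3.0, 0.6, 5.2]
opening: 0.522
grasp_force: 32.0
```

Emit:
play_rows:
  dp:
    - [0, 0, 0]
    - [0, 0, 0]
    - [0, 0, 0]
    - [0, 0, 0]
  rot:
    - [0, 0, 0]
    - [0, 0, 0]
    - [0, 0, 0]
    - [0, 0, 0]
  fingers: 0.9

```text
clock: 5.9
eef_pos: [655.9, -140.3, 7.0]
tcp_rot: [3.141, -0.0, 1.109]
contact_force: [-0.4, -0.1, -0.1]
opening: 0.9
grasp_force: 0.0
```

Emit:
play_rows:
  dp:
    - [0, 0, -0.2]
    - [0, 0, -0.8]
    - [0, 0, -1.8]
    - [0, 0, -2.7]
    - [0, 0, -3.3]
  rot:
    - [0, 0, 0]
    - [0, 0, 0]
    - [0, 0, 0]
    - [0, 0, 0]
    - [0, 0, 0]

```text
clock: 6.32
eef_pos: [657.0, -140.5, 143.2]
tcp_rot: [3.138, -0.001, 1.109]
contact_force: [0.1, -0.3, 0.1]
opening: 0.899
grasp_force: 0.0
```

```bash
python3 -c "
from h import *
f=grab('top'); hsv=cv2.cvtColor(f['color'],cv2.COLOR_RGB2HSV)
n,l,s,c=cv2.connectedComponentsWithStats(cv2.inRange(hsv,(50,80,50),(80,255,255)))
print([(s[i],c[i],onplane(f,c[i],45).round(1)) for i in range(1,n) if s[i][4]>100])
go([437.4,-207.5,100],down(8.3)); print(telemetry.sense()['opening'])
"
```

```text
[(array([481,  90,  14,  59, 352], dtype=int32), array([487.04829545, 119.33806818]), array([ 856.5, -391.3,   45. ]))]
dp [-3.962 -4.236  1.141] rot [ 9.200e-02  5.000e-03 -5.793e+00] at [ 659.3 -141.   147.6]
0.8976977755263834
```

Emit:
play_rows:
  dp:
    - [-1, -1.05, 0]
    - [-2, -2.1, 0]
    - [-3, -3.2, 0.2]
    - [-4, -4.24, 0.5]
    - [-4, -4.24, 0.8]
  rot:
    - [0, 0, -1.2]
    - [0, 0, -2.4]
    - [0, 0, -3.6]
    - [0, 0, -4.8]
    - [0, 0, -5.8]
  fingers: 0

```text
clock: 6.78
eef_pos: [457.9, -200.4, 117.3]
tcp_rot: [3.139, 0.002, 1.723]
contact_force: [1.1, -0.7, -0.1]
opening: 0.187
grasp_force: 0.0
```

Emit:
play_rows:
  dp:
    - [0, 0, 0.1]
    - [0, 0, 0.2]
    - [0, 0, 0.2]
    - [0, 0, 0.2]
  rot:
    - [0, 0, 0]
    - [0, 0, 0]
    - [0, 0, 0]
    - [0, 0, 0]

```text
clock: 7.12
eef_pos: [460.4, -200.1, 108.5]
tcp_rot: [3.14, 0.001, 1.716]
contact_force: [1.2, -0.7, 0.4]
opening: 0.002
grasp_force: 0.0
```

```bash
python3 -c "
from h import *
s=telemetry.sense(); print(s['qpos'],s['opening'],s['clock'])
go([436.5,-207.5,58],down(8.3))
f=grab('top'); hsv=cv2.cvtColor(f['color'],cv2.COLOR_RGB2HSV)
n,l,s,c=cv2.connectedComponentsWithStats(cv2.inRange(hsv,(50,80,50),(80,255,255)))
print([(s[i],c[i],onplane(f,c[i],45).round(1)) for i in range(1,n) if s[i][4]>100])
"
```

```text
[-4.13000298e-01  3.25017605e-01  2.00014461e+00  1.75350805e-04
  8.15033784e-01 -5.58095545e-01] 0.0023320848889733484 7.1167
dp [-0.096 -0.62   1.262] rot [0.012 0.006 0.001] at [ 460.4 -200.1  108.5]
[(array([480,  90,  15,  59, 363], dtype=int32), array([486.91735537, 119.4600551 ]), array([ 856.2, -391. ,   45. ])), (array([363, 198,  25,  27, 416], dtype=int32), array([375.01201923, 210.95913462]), array([ 648.1, -142.4,   45. ])), (array([327, 348,  31,  33, 802], dtype=int32), array([342.08603491, 363.85286783]), array([332.5, -72.6,  45. ]))]
```

Emit:
play_rows:
  dp:
    - [-0.1, -0.3, 0]
    - [-0.1, -0.62, 0.3]
    - [-0.1, -0.62, 0.8]
    - [-0.1, -0.62, 1.15]
    - [-0.1, -0.62, 1.25]
  rot:
    - [0, 0, 0]
    - [0, 0, 0]
    - [0, 0, 0]
    - [0, 0, 0]
    - [0, 0, 0]

```text
clock: 7.58
eef_pos: [433.9, -207.1, 56.6]
tcp_rot: [-3.14, -0.001, 1.717]
contact_force: [-0.3, 1.5, 0.7]
opening: -0.002
grasp_force: 0.0
```

Emit:
play_rows:
  dp:
    - [0, 0, 0.0]
    - [0, 0, 0.0]
    - [0, 0, 0.0]
  rot:
    - [0, 0, 0]
    - [0, 0, 0]
    - [0, 0, 0]

```text
clock: 7.83
eef_pos: [435.7, -207.7, 58.9]
tcp_rot: [3.141, 0.001, 1.717]
contact_force: [0.6, 0.2, 0.8]
opening: -0.0
grasp_force: 0.0
```

```bash
python3 -c "
from h import *
s=telemetry.sense(); print(s['contact_force']); go([436.5,-207.5,47],down(8.3))"
```

```text
[0.55578066 0.19204269 0.81234842]
dp [0.003 0.02  0.297] rot [0.01  0.007 0.01 ] at [ 435.7 -207.7   58.9]
```

Emit:
play_rows:
  dp:
    - [0, 0, 0.1]
    - [0, 0, 0.18]
    - [0, 0, 0.24]
    - [0, 0, 0.29]
    - [0, 0, 0.29]
  rot:
    - [0, 0, 0]
    - [0, 0, 0]
    - [0, 0, 0]
    - [0, 0, 0]
    - [0, 0, 0]

```text
clock: 8.25
eef_pos: [435.6, -207.7, 46.6]
tcp_rot: [3.141, 0.001, 1.716]
contact_force: [1.8, -0.5, 4.2]
opening: 0.002
grasp_force: 2.2
```

```bash
python3 -c "
from h import *
s=telemetry.sense(); print(s['contact_force'],s['eef_pos']); f=grab('side','s1.png'); x=f['color'][130:330,330:530]; cv2.imwrite('pics/s1c.png',cv2.resize(x,None,fx=2.5,fy=2.5)[:,:,::-1])"
```

```text
[ 1.79117379 -0.51800448  4.24873045] [ 435.64119029 -207.74358156   46.56781109]
```

View pics/s1.png

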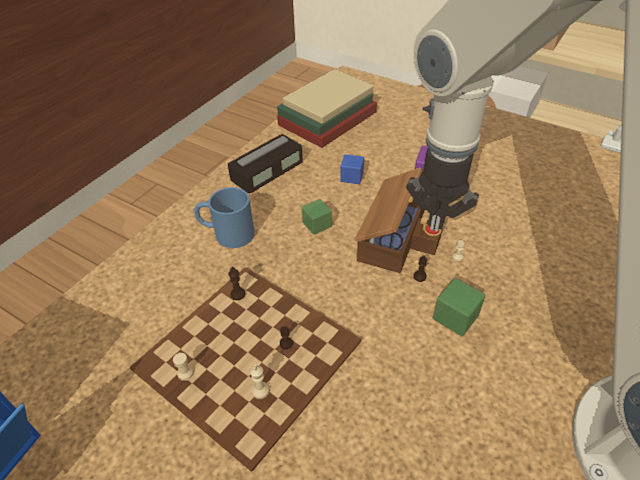

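The view shows the lid popped half open at (390,215), the cube standing flat on clear cork at (317,216), and the pieces untouched. I back off from the button and tilt the tool to get the fingers under the free edge.

```bash
cat >> h.py <<'E'
c,s_=np.cos(np.radians(8.3)),np.sin(np.radians(8.3)); U=np.array([c,s_,0]);V=np.array([-s_,c,0]);Z=np.array([0,0,1.])
H=np.array([511,-196,50.])+42.5*U
def W(a,y,z): return H+a*U+y*V+(z-50)*Z   # a along case x from the hinge
def case(P): d=np.array(P)-H; return np.array([d@U,d@V,d[2]+50])
def tilt(deg): return down(8.3)*Ro.from_rotvec([-np.radians(deg),0,0])
E
python3 -c "
from h import *
print(case(tool()[0])); go(W(-150,-38,130),tilt(40)); go(W(-110,-38,105),tilt(40))"
```

```text
[-118.78033656   -0.7469737    46.69991044]
dp [-0.932 -0.779 -2.083] rot [-6.657e+00  3.000e-03  9.000e-03] at [ 435.6 -207.8   46.7]
dp [-0.932  0.22  -1.457] rot [-6.657e+00  3.000e-03  9.000e-03] at [ 435.6 -207.8   46.7]
```

Emit:
play_rows:
  dp:
    - [0, -0.1, -0.4]
    - [-0.2, -0.4, -1]
    - [-0.5, -0.78, -1.6]
    - [-0.93, -0.78, -2.1]
    - [-0.93, -0.78, -2.1]
  rot:
    - [0, 0, 0]
    - [-1, 0, 0]
    - [-2.1, 0, 0]
    - [-3.2, 0, 0]
    - [-4.3, 0, 0]

```text
clock: 8.72
eef_pos: [410.1, -246.3, 129.3]
tcp_rot: [2.779, -0.005, 1.719]
contact_force: [-0.0, 0.4, 0.1]
opening: -0.0
grasp_force: 0.0
```

```bash
python3 -c "
from h import *
print(case(tool()[0]),telemetry.sense()['qpos']); go(W(-130,-38,115),tilt(40))"
```

```text
[-149.55777364  -35.18340235  129.32833856] [-0.74513468  0.17977214  2.21735202  0.53311703  0.58103553 -1.31815022]
dp [-0.074  0.33   0.508] rot [-3.207 -0.056  0.007] at [ 410.1 -246.3  129.3]
```

Emit:
play_rows:
  dp:
    - [0, 0.1, 0.1]
    - [0, 0.2, 0.2]
    - [-0.07, 0.33, 0.3]
    - [-0.07, 0.33, 0.4]
    - [-0.07, 0.33, 0.5]
  rot:
    - [-1, 0, 0]
    - [-2, 0, 0]
    - [-3.2, 0, 0]
    - [-3.2, 0, 0]
    - [-3.2, 0, 0]

```text
clock: 9.13
eef_pos: [428.1, -242.0, 114.0]
tcp_rot: [2.467, -0.015, 1.724]
contact_force: [0.2, 1.2, -0.5]
opening: 0.001
grasp_force: 0.0
```

```bash
python3 -c "
from h import *
print(case(tool()[0]),telemetry.sense()['qpos']); go(W(-78,-38,74),tilt(40))
for i in range(2):
  f=grab('side',f's2_{i}.png')
a=cv2.imread('pics/s2_0.png')[150:290,330:500];b=cv2.imread('pics/s2_1.png')[150:290,330:500]
print('motion',np.abs(a.astype(int)-b).max()); cv2.imwrite('pics/s2c.png',cv2.resize(b,None,fx=4,fy=4,interpolation=2))"
```

```text
[-131.15199298  -33.59746133  114.03144246] [-0.91297744  0.28239713  2.338956    1.33135644  0.60482144 -2.23443384]
dp [-0.136  0.413  1.609] rot [-0.224 -0.16  -0.028] at [ 428.1 -242.   114. ]
motion 93
```

View pics/s2c.png

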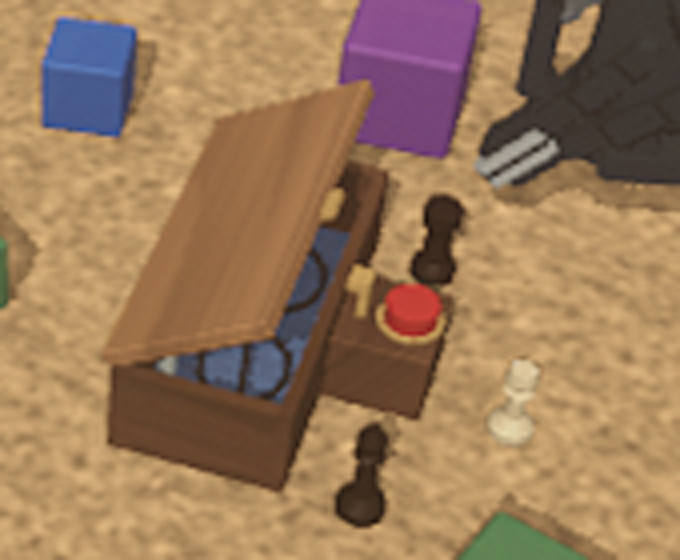

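Crop: the lid is half open, with its free left corner at about image (398,232); the fingers hang clear at top right. I check the lid angle and whether it is still bobbing.

```bash
python3 -c "
from h import *
F=[grab('side') for i in range(6)]; print(case(tool()[0]))
for th in (.4,.5,.6,.7): print(th,proj(F[0],W(-85*np.cos(th),90,50+85*np.sin(th))).round(1),'R',proj(F[0],W(-85*np.cos(th)-10*np.sin(th)+0,-90,50+85*np.sin(th)+10*np.cos(th))).round(1))
g=[cv2.cvtColor(f['color'],7)[165:245,375:425].astype(np.float32) for f in F]
for i in range(1,6): print(np.abs(g[i]-g[0]).max(), cv2.phaseCorrelate(g[0],g[i]))
go(W(-74,-38,68),tilt(40)); go(W(-100,-38,80),tilt(40))"
```

```text
[-130.62344285  -33.35774345  114.2639415 ]
0.4 [400.3 240.6] R [430.8 175.9]
0.5 [398.7 236.8] R [429.9 172.6]
0.6 [396.5 233.1] R [428.5 169.3]
0.7 [394.  229.4] R [426.7 166.2]
4.0 ((-0.02175399667692446, 0.023762766863505647), 0.996460126042366)
4.0 ((-0.001970385992255075, 0.0063248521448784345), 0.998945858001709)
4.0 ((0.008432535772392669, 0.02286736972990866), 0.9971235370635987)
4.0 ((0.011722341966219574, -0.026094369724916078), 1.0018757922649384)
4.0 ((-0.006379984127210747, -0.015745786794091998), 0.9985747001171112)
dp [-0.148  0.39   1.783] rot [-0.261 -0.177 -0.019] at [ 428.6 -241.7  114.3]
dp [-0.137  0.067  1.145] rot [-0.261 -0.177 -0.019] at [ 428.6 -241.7  114.3]
```

Lid is still at θ≈0.57, with its inner edge near a=-71.5 mm, z=96. I go in under it with clearance.

```bash
python3 -c "
from h import *
go(W(-76,-38,66),tilt(40))"
```

```text
dp [-0.149  0.32   1.792] rot [-0.261 -0.177 -0.019] at [ 428.6 -241.7  114.3]
```

Emit:
play_rows:
  dp:
    - [-0.03, 0.06, 0.35]
    - [-0.06, 0.13, 0.7]
    - [-0.09, 0.19, 1.05]
    - [-0.12, 0.26, 1.4]
    - [-0.15, 0.32, 1.7]
  rot:
    - [-0.1, -0.1, 0]
    - [-0.2, -0.17, 0]
    - [-0.26, -0.17, 0]
    - [-0.26, -0.17, 0]
    - [-0.26, -0.17, 0]

```text
clock: 9.95
eef_pos: [481.7, -238.6, 68.2]
tcp_rot: [2.443, -0.002, 1.714]
contact_force: [0.7, -0.8, -0.2]
opening: 0.002
grasp_force: 0.0
```

```bash
python3 -c "
from h import *
s=telemetry.sense(); print(case(tool()[0]),s['qpos'],s['contact_force'],s['clock'])
f=grab('side','s3.png'); cv2.imwrite('pics/s3c.png',cv2.resize(f['color'][130:290,330:520],None,fx=4,fy=3.7,interpolation=2)[:,:,::-1]); p,R=tool(); print(case(p),R.as_matrix()[:,2]@U,R.as_matrix()[:,2]@V)
go(W(-76,-36,72),tilt(40))"
```

```text
[-77.67579998 -37.95212578  68.21987788] [-0.80260312  0.43607541  2.30684605  1.66219257  0.55245686 -2.49300566] [ 0.65770466 -0.84309437 -0.19795503] 9.95
[-76.72410467 -38.19435554  67.47142752] 0.643002125625907 0.001322737340244235
dp [ 0.055  0.087 -0.075] rot [ 0.003 -0.013 -0.021] at [ 482.6 -238.7   67.5]
```

View pics/s3c.png

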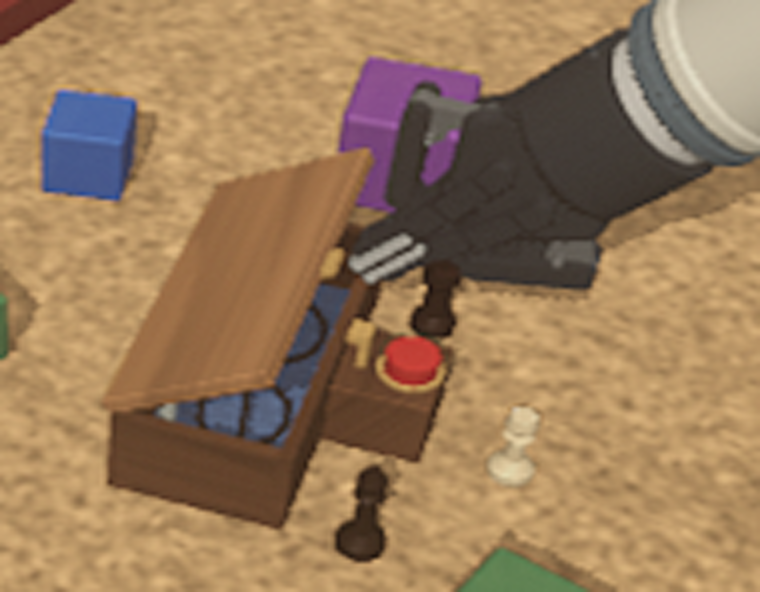

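The crop shows the shut fingertips at (385,255) just inside and below the lid's free edge, clear of everything. I raise along tool y until the lid just moves, watching it by image correlation.

Emit:
play_rows:
  dp:
    - [0.05, 0.05, 0]
    - [0.05, 0.1, 0]
    - [0.05, 0.15, 0]
    - [0.05, 0.2, 0]
    - [0.05, 0.25, 0]
  rot:
    - [0, 0, 0]
    - [0, 0, 0]
    - [0, 0, 0]
    - [0, 0, 0]
    - [0, 0, 0]

```text
clock: 10.42
eef_pos: [488.0, -236.1, 75.5]
tcp_rot: [2.443, -0.002, 1.713]
contact_force: [-0.5, 0.5, -0.4]
opening: 0.001
grasp_force: 0.0
```

```bash
cat > t.py <<'E'
from h import *
# lid angle from the left end's free corner, tracked from the reference view (theta ~0.57 there)
ref=cv2.imread('pics/s3.png',0); T=ref[210:246,375:405]
f=grab('side'); g=cv2.cvtColor(f['color'],cv2.COLOR_RGB2GRAY)
m=cv2.matchTemplate(g[190:260,355:425],T,cv2.TM_CCOEFF_NORMED); _,v,_,l=cv2.minMaxLoc(m)
G=lambda a,b:cv2.phaseCorrelate(a.astype(np.float32),b.astype(np.float32))
print('match',v,'shift',l[0]-20,l[1]-20, 'pc',G(ref[165:245,375:405],g[165:245,375:405]))
s=telemetry.sense(); print(case(s['eef_pos']),s['contact_force'],s['clock'])
E
python3 t.py
```

```text
match 0.9989439249038696 shift 0 0 pc ((0.021386308891404582, 0.06970018054758498), 0.9788831116755804)
[-70.71660476 -36.53186283  75.73160445] [-0.7324804  -0.26909804  0.16920719] 10.4667
```

Emit:
play_rows:
  dp:
    - [0, 0.03, 0]
    - [0, 0.06, 0]
    - [0, 0.09, 0]
    - [0, 0.12, 0]
    - [0, 0.15, 0]
  rot:
    - [0, 0, 0]
    - [0, 0, 0]
    - [0, 0, 0]
    - [0, 0, 0]
    - [0, 0, 0]

```text
clock: 10.88
eef_pos: [492.4, -235.2, 78.6]
tcp_rot: [2.443, -0.002, 1.713]
contact_force: [-1.2, -0.7, -0.5]
opening: 0.003
grasp_force: 0.3
```

```bash
python3 t.py
```

```text
match 0.8818364143371582 shift 0 -1 pc ((-0.3696602673255711, -0.45250550546815305), 0.9316725587844848)
[-66.30397759 -36.21072605  78.7843867 ] [-1.32315781 -0.9411558  -0.18699841] 10.9333
```

Contact: the lid has lifted a hair and the fingers feel about 1.3 N. I raise 1 mm more and hold to steady it.

Emit:
play_rows:
  dp:
    - [0, 0.03, 0]
    - [0, 0.05, 0]
    - [0, 0.05, 0]
    - [0, 0.05, 0]
    - [0, 0.05, 0]
  rot:
    - [0, 0, 0]
    - [0, 0, 0]
    - [0, 0, 0]
    - [0, 0, 0]
    - [0, 0, 0]

```text
clock: 11.35
eef_pos: [494.0, -235.0, 79.9]
tcp_rot: [2.443, -0.002, 1.714]
contact_force: [-0.3, -0.0, 0.5]
opening: 0.003
grasp_force: 0.3
```

Emit:
play_rows:
  dp:
    - [0, 0, 0]
    - [0, 0, 0]
    - [0, 0, 0]
    - [0, 0, 0]
    - [0, 0, 0]
  rot:
    - [0, 0, 0]
    - [0, 0, 0]
    - [0, 0, 0]
    - [0, 0, 0]
    - [0, 0, 0]

```text
clock: 11.77
eef_pos: [494.0, -235.1, 79.9]
tcp_rot: [2.443, -0.002, 1.713]
contact_force: [-0.2, 0.8, -0.7]
opening: -0.001
grasp_force: 0.3
```

Emit:
play_rows:
  dp:
    - [0, 0, 0]
    - [0, 0, 0]
    - [0, 0, 0]
    - [0, 0, 0]
    - [0, 0, 0]
  rot:
    - [0, 0, 0]
    - [0, 0, 0]
    - [0, 0, 0]
    - [0, 0, 0]
    - [0, 0, 0]

```text
clock: 12.18
eef_pos: [494.0, -235.1, 79.9]
tcp_rot: [2.443, -0.002, 1.713]
contact_force: [-1.5, 0.4, -0.5]
opening: -0.003
grasp_force: 0.3
```

```bash
python3 t.py; python3 t.py; python3 -c "
from h import *
P,R=tool(); p=case(P); print(p)
# contact model: lid line at th0 ~.62, finger front offset d from axis; move TCP rotating about hinge
for k in range(0,9):
  dth=.15*k; c_,s=np.cos(dth),np.sin(dth); a,z=p[0],p[2]-50
  q=W(a*c_+z*s,p[1],50-a*s+z*c_); print(round(dth,2),case(q).round(1),(R.inv().apply(q-P)/40).round(2))"
```

```text
match 0.8291993141174316 shift 0 -2 pc ((-0.2225282500462189, -0.396030122139706), 0.7753596123556296)
[-64.96668643 -36.15683412  79.89386373] [ 0.19419929  0.92977607 -0.30013074] 12.2333
match 0.8278421759605408 shift 0 -2 pc ((-0.2566519100072462, -0.40665414215479245), 0.7663087642192841)
[-64.93742162 -36.16749464  79.90740983] [-0.04575481 -0.4872497  -0.85375693] 12.2833
[-64.93742162 -36.16749464  79.90740983]
0.0 [-64.9 -36.2  79.9] [0. 0. 0.]
0.15 [-59.7 -36.2  89.3] [ 0.    0.25 -0.1 ]
0.3 [-53.2 -36.2  97.8] [ 0.    0.51 -0.15]
0.45 [-45.5 -36.2 105.2] [ 0.    0.78 -0.17]
0.6 [-36.7 -36.2 111.4] [ 0.    1.05 -0.15]
0.75 [-27.1 -36.2 116.1] [ 0.    1.31 -0.09]
0.9 [-16.9 -36.2 119.5] [0.   1.55 0.01]
1.05 [ -6.4 -36.2 121.2] [0.01 1.79 0.15]
1.2 [  4.3 -36.2 121.4] [0.01 1.99 0.32]
```

The lid rests steady on the fingers, at θ≈0.6. Now I ease it along its arc, nearly straight along tool y.

Emit:
play_rows:
  dp:
    - [0, 0.06, -0.02]
    - [0, 0.13, -0.05]
    - [0, 0.2, -0.08]
    - [0, 0.28, -0.1]
    - [0, 0.36, -0.12]
  rot:
    - [0, 0, 0]
    - [0, 0, 0]
    - [0, 0, 0]
    - [0, 0, 0]
    - [0, 0, 0]

```text
clock: 12.7
eef_pos: [502.2, -234.0, 93.3]
tcp_rot: [2.443, -0.002, 1.714]
contact_force: [0.1, 0.3, -1.0]
opening: -0.003
grasp_force: 0.2
```

Emit:
play_rows:
  dp:
    - [0, 0.08, -0.01]
    - [0, 0.16, -0.03]
    - [0, 0.24, -0.04]
    - [0, 0.32, -0.05]
    - [0, 0.4, -0.05]
  rot:
    - [0, 0, 0]
    - [0, 0, 0]
    - [0, 0, 0]
    - [0, 0, 0]
    - [0, 0, 0]

```text
clock: 13.12
eef_pos: [513.0, -232.4, 105.0]
tcp_rot: [2.443, -0.002, 1.714]
contact_force: [-0.4, -0.1, -0.5]
opening: 0.001
grasp_force: 0.1
```

```bash
python3 -c "
from h import *
s=telemetry.sense(); print(case(tool()[0]),s['qpos'],s['contact_force'],s['clock'])
f=grab('side','s4.png'); cv2.imwrite('pics/s4c.png',cv2.resize(f['color'][110:290,330:520],None,fx=3.5,fy=3.3,interpolation=2)[:,:,::-1])"
```

```text
[-45.77598371 -36.26940218 104.97397993] [-0.73446746  0.36162717  2.25953617  1.51989202  0.51928542 -2.25570521] [-0.35644718 -0.12684505 -0.457779  ] 13.1167
```

View pics/s4c.png

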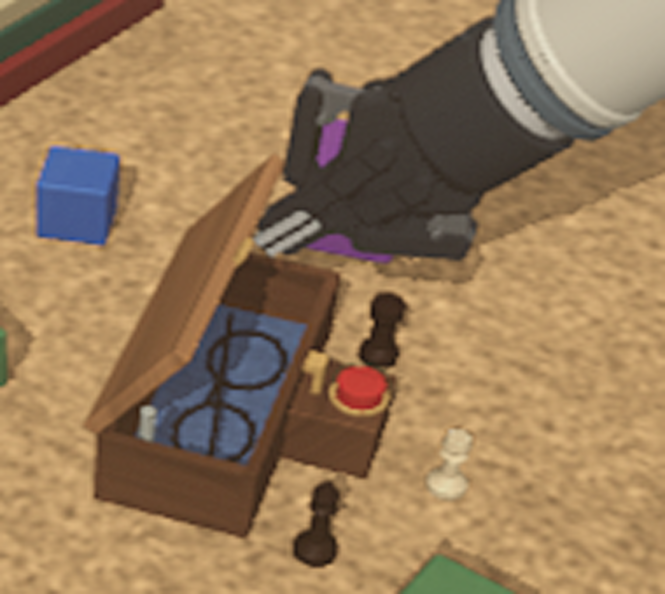

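The lid now rests on the fingertips at about 1.05 rad, contact near (255,240) in the crop, and everything else is in place. I continue slowly.

Emit:
play_rows:
  dp:
    - [0, 0.07, 0.0]
    - [0, 0.14, 0.01]
    - [0, 0.21, 0.02]
    - [0, 0.28, 0.03]
    - [0, 0.35, 0.04]
  rot:
    - [0, 0, 0]
    - [0, 0, 0]
    - [0, 0, 0]
    - [0, 0, 0]
    - [0, 0, 0]

```text
clock: 13.58
eef_pos: [524.6, -230.7, 112.5]
tcp_rot: [2.443, -0.002, 1.713]
contact_force: [-0.3, -0.4, -0.1]
opening: -0.002
grasp_force: 0.1
```

Emit:
play_rows:
  dp:
    - [0, 0.04, 0.02]
    - [0, 0.08, 0.03]
    - [0, 0.12, 0.04]
    - [0, 0.16, 0.06]
    - [0, 0.2, 0.08]
  rot:
    - [0, 0, 0]
    - [0, 0, 0]
    - [0, 0, 0]
    - [0, 0, 0]
    - [0, 0, 0]

```text
clock: 14.0
eef_pos: [532.6, -229.6, 115.1]
tcp_rot: [2.443, -0.002, 1.713]
contact_force: [0.3, -0.2, -0.3]
opening: 0.001
grasp_force: 0.1
```

```bash
cat > lid.py <<'E'
from h import *
s=telemetry.sense(); f=grab('side','l_%d.png'%(s['clock']*100)); print(case(s['eef_pos']),s['contact_force'],s['clock'])
h=cv2.cvtColor(f['color'],cv2.COLOR_RGB2HSV)
for th in (1.1,1.2,1.3,1.4,1.5,1.6,1.75):
    # mean saturation/value along lid's left end face, edge corner, in and out
    P=[proj(f,W(-r_*np.cos(th)+5*np.sin(th),88,50+r_*np.sin(th)+5*np.cos(th))) for r_ in (60,70,80,90,100)]
    print(th,[tuple(h[int(round(p[1])),int(round(p[0]))]) for p in P],P[2].round())
E
python3 lid.py
```

```text
[-26.00002249 -36.32866798 115.11876724] [ 0.25207534 -0.15755845 -0.29843906] 14.0
1.1 [(np.uint8(13), np.uint8(131), np.uint8(72)), (np.uint8(13), np.uint8(136), np.uint8(71)), (np.uint8(12), np.uint8(135), np.uint8(70)), (np.uint8(13), np.uint8(138), np.uint8(72)), (np.uint8(13), np.uint8(157), np.uint8(70))] [376. 215.]
1.2 [(np.uint8(13), np.uint8(129), np.uint8(132)), (np.uint8(13), np.uint8(129), np.uint8(121)), (np.uint8(12), np.uint8(122), np.uint8(121)), (np.uint8(11), np.uint8(78), np.uint8(72)), (np.uint8(9), np.uint8(92), np.uint8(72))] [372. 213.]
1.3 [(np.uint8(14), np.uint8(142), np.uint8(149)), (np.uint8(13), np.uint8(137), np.uint8(155)), (np.uint8(13), np.uint8(140), np.uint8(144)), (np.uint8(14), np.uint8(139), np.uint8(165)), (np.uint8(14), np.uint8(139), np.uint8(165))] [368. 211.]
1.4 [(np.uint8(17), np.uint8(113), np.uint8(199)), (np.uint8(17), np.uint8(116), np.uint8(178)), (np.uint8(17), np.uint8(114), np.uint8(193)), (np.uint8(17), np.uint8(112), np.uint8(198)), (np.uint8(17), np.uint8(117), np.uint8(170))] [364. 209.]
1.5 [(np.uint8(17), np.uint8(115), np.uint8(191)), (np.uint8(17), np.uint8(116), np.uint8(185)), (np.uint8(17), np.uint8(118), np.uint8(180)), (np.uint8(17), np.uint8(113), np.uint8(191)), (np.uint8(17), np.uint8(113), np.uint8(196))] [359. 208.]
1.6 [(np.uint8(17), np.uint8(115), np.uint8(189)), (np.uint8(17), np.uint8(117), np.uint8(174)), (np.uint8(17), np.uint8(112), np.uint8(200)), (np.uint8(17), np.uint8(113), np.uint8(199)), (np.uint8(17), np.uint8(116), np.uint8(176))] [355. 207.]
1.75 [(np.uint8(17), np.uint8(115), np.uint8(182)), (np.uint8(17), np.uint8(118), np.uint8(169)), (np.uint8(17), np.uint8(116), np.uint8(178)), (np.uint8(17), np.uint8(113), np.uint8(191)), (np.uint8(17), np.uint8(114), np.uint8(186))] [348. 206.]
```

Emit:
play_rows:
  dp:
    - [0, 0.04, 0.01]
    - [0, 0.08, 0.02]
    - [0, 0.12, 0.04]
    - [0, 0.16, 0.05]
    - [0, 0.2, 0.07]
  rot:
    - [0, 0, 0]
    - [0, 0, 0]
    - [0, 0, 0]
    - [0, 0, 0]
    - [0, 0, 0]

```text
clock: 14.47
eef_pos: [540.5, -228.5, 118.2]
tcp_rot: [2.443, -0.002, 1.713]
contact_force: [-0.0, 0.3, 0.7]
opening: -0.001
grasp_force: 0.0
```

Emit:
play_rows:
  dp:
    - [0, 0.03, 0.01]
    - [0, 0.06, 0.02]
    - [0, 0.09, 0.04]
    - [0, 0.12, 0.05]
    - [0, 0.15, 0.07]
  rot:
    - [0, 0, 0]
    - [0, 0, 0]
    - [0, 0, 0]
    - [0, 0, 0]
    - [0, 0, 0]

```text
clock: 14.88
eef_pos: [546.8, -227.5, 119.9]
tcp_rot: [2.443, -0.002, 1.714]
contact_force: [0.1, -0.1, 0.7]
opening: -0.002
grasp_force: 0.0
```

Emit:
play_rows:
  dp:
    - [0, 0.02, 0.01]
    - [0, 0.04, 0.02]
    - [0, 0.06, 0.04]
    - [0, 0.08, 0.05]
    - [0, 0.1, 0.07]
  rot:
    - [0, 0, 0]
    - [0, 0, 0]
    - [0, 0, 0]
    - [0, 0, 0]
    - [0, 0, 0]

```text
clock: 15.3
eef_pos: [551.5, -226.9, 120.3]
tcp_rot: [2.443, -0.002, 1.713]
contact_force: [-0.5, -0.4, -0.2]
opening: -0.0
grasp_force: 0.0
```

```bash
python3 lid.py | sed 's/np.uint8//g'
```

```text
[ -6.85295785 -36.38182912 120.26128092] [-0.46697878 -0.37460333 -0.24061847] 15.3
1.1 [((13), (134), (74)), ((11), (129), (67)), ((12), (124), (68)), ((12), (129), (69)), ((13), (164), (67))] [376. 215.]
1.2 [((14), (134), (116)), ((12), (134), (105)), ((12), (135), (102)), ((12), (136), (103)), ((11), (140), (106))] [372. 213.]
1.3 [((114), (59), (86)), ((112), (58), (84)), ((113), (54), (85)), ((114), (61), (84)), ((112), (58), (83))] [368. 211.]
1.4 [((114), (49), (84)), ((118), (47), (82)), ((114), (50), (82)), ((114), (50), (81)), ((118), (50), (82))] [364. 209.]
1.5 [((115), (51), (85)), ((113), (55), (84)), ((116), (47), (82)), ((113), (52), (84)), ((113), (50), (81))] [359. 208.]
1.6 [((130), (27), (86)), ((112), (71), (94)), ((114), (50), (81)), ((115), (35), (94)), ((14), (149), (113))] [355. 207.]
1.75 [((14), (138), (153)), ((14), (138), (159)), ((13), (136), (157)), ((15), (127), (167)), ((17), (114), (186))] [348. 206.]
```

The lid has gone over to its stop; the fingertips read no contact. I back away.

Emit:
play_rows:
  dp:
    - [0, -0.1, -0.4]
    - [0, -0.3, -1.2]
    - [0, -0.5, -2.2]
    - [0, -0.6, -3.2]
    - [0, -0.6, -3.6]
  rot:
    - [0, 0, 0]
    - [0, 0, 0]
    - [0, 0, 0]
    - [0, 0, 0]
    - [0, 0, 0]

```text
clock: 15.77
eef_pos: [439.3, -243.1, 217.0]
tcp_rot: [2.444, -0.001, 1.713]
contact_force: [0.7, -0.8, -0.1]
opening: -0.001
grasp_force: 0.0
```

Emit:
play_rows:
  dp:
    - [0, 0, 0]
    - [0, 0, 0]
    - [0, 0, 0]
    - [0, 0, 0]
    - [0, 0, 0]
  rot:
    - [0, 0, 0]
    - [0, 0, 0]
    - [0, 0, 0]
    - [0, 0, 0]
    - [0, 0, 0]

```text
clock: 16.18
eef_pos: [441.9, -242.2, 214.0]
tcp_rot: [2.444, -0.004, 1.714]
contact_force: [-0.6, 0.1, 0.3]
opening: -0.002
grasp_force: 0.0
```

```bash
python3 -c "
from h import *
s=telemetry.sense(); print(case(s['eef_pos']),s['contact_force'],s['clock']); f=grab('side','end.png')"
```

```text
[-117.50488758  -35.74930587  214.02212454] [-0.64625555  0.13707754  0.30477124] 16.1833
```

View pics/end.png

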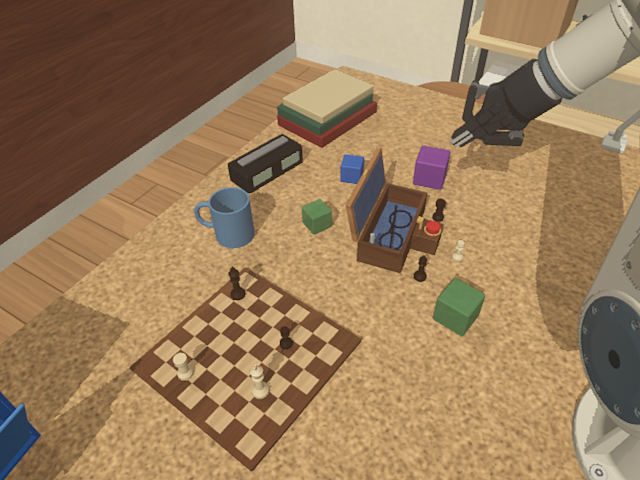

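The lid leans fully open at (367,195), the cube stands flat at (317,216), the pieces and mug are where they were, and the gripper is clear.

```bash
python3 -c "
from rig import r
print(r.sign_off())"
```

```text
the job is handed in; nothing more can be done
None
```

The glasses case is open, with its lid leaning on its stop, the paperweight flat on clear cork behind it, and the mug and chess pieces where they stood. I steadied the lid on the fingers and pushed it over slowly, but it fell the last part onto its stop by itself. I handed the job in at about 16 s; no verdict came back.

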